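# Hold the sander guard open with the socket flaps snapped shut

### The arm

A 6-joint arm with a two-finger parallel gripper is mounted at the origin on the work surface. World frame = base frame: x ahead of the robot, y to its left, z up, the work surface at z = 0. Lengths are in m, angles in degrees, forces in N, time in s.
With the tool pointing down it reaches from about 0.35 to 0.775 m from the base axis. Payload 7.3 kg.
Tool frame: the origin (TCP) lies between the finger pads; the fingertips stand 25 mm ahead of it and the grasp point (between the pads) lies 6 mm ahead of it; y points along the fingers, x is the direction in which the jaws open and shut, and the axes are right-handed (so a half turn about y gives the same grasp; the last joint's range is limited). The gripper opens to 92 mm and grips with 3 to 60 N. Pads are 19 mm wide; open, the fingers measure 130 mm over their backs; the gripper's body (75 mm by 190 mm) begins 47 mm behind the grasp point.
Start: joints at [61.65, 19.595, 87.324, -0, 73.075, -8.365], TCP at [0.179, 0.493, 0.252] pointing down, gripper open.
Joint ranges: [-145.02, 145.02], [-44.19, 115.74], [2.07, 154.8], [-57.11, 237.11], [16.16, 152.29], [-177.93, 177.93]. Speed limits (degrees/s): [147.25, 147.25, 180, 180, 180, 180].

### API

Orientations are given as [roll, pitch, yaw] about the fixed x, y, z axes, in that order (R = Rz(yaw) Ry(pitch) Rx(roll)).
In Python, from rig import env gives the robot as it stands.
- The arm moves only by the tool drive_tool, never from a script. Its argument "plan" is a list of rows, each an object with "linear": the shift along the tool's x, y, z in mm, a list of three; "twist": the turn about the tool's y in rad. In form: [{"linear": [x, y, z], "twist": twist}, ...]. A call has 1 to 12 rows; each row is the pose to reach, as a shift and turn from the pose measured when the call began, along the tool's axes at that moment; what a row does not reach only later rows make up. A row lasts 1/10 s, in which the tool goes at most 50 mm and 8.59 degrees, less where a joint would pass 70% of its speed; a pose out of reach is approached as far as the arm can. A call with a gripper value outside its range is refused whole. "claw" is the gripper's target within -1 to 1 (fully open at 1, half-way at 0, shut at -1), set as the call begins (left out, the last holds). The fingers move at their own pace and stop on an object; "newtons" is the grip in N (left out, the last holds). Time passes only in rows, so rows that repeat a pose let the fingers close. It gives the time, the measured TCP pose, the force and the opening at its end, in the units of the state.
- env.get_state(): the state, without advancing time (a new reading comes with each control period).
- env.read_camera(name): name is "side" or "top" or "wrist"; returns a dict with "img" (480x640x3 uint8, blue, green, red), "fx", "fy", "cx", "cy" (pixels), "rvec" (rotation vector, rad) and "tvec" (3), from world to camera coordinates, as OpenCV has them; the wrist camera has in their place "hand_eye" (4x4, takes a point from camera to tool coordinates, whose origin is the TCP and whose axes are the tool frame's). Camera axes: x right, y down, z forward; pixel columns grow to the right and rows downward; lengths in m; the calibration is good to about 2 mm. A picture is of the moment at which its call begins: read the wrist's pose just before it. There is no depth.
- env.close_job(): hands the job in, once; it reports no verdict.
The state is a dict: "clock": time; "q": joint angles; "qd": joint speeds; "joint_torque": joint torques, N m; "tool_pos": TCP position; "ee_rot": TCP orientation; "ft_force": force on the tool from outside, world axes, zero at the start; "moment": the same for the moment, N m; "gripper_width": finger opening in m.
Only numpy, scipy, OpenCV 4.12 (cv2) and the standard library are available. Lean on these libraries where they do the work, as an engineer would, in place of code of your own. Each camera call takes 0.05 s, during which the arm holds its last target.

### The job

The belt of the bench sander is about to be brushed clean, so first press both orange flip covers of the bench power box down until they snap shut and keep the dust out of the sockets. Then lift the sander's yellow guard by its black bar and hold it open at 50 degrees from its closed position (within about 5 degrees). The guard falls shut by itself: finish while still holding it there, with nothing propping it up, and leave the other things on the bench where they are.

Things in the scene. Friction and masses are not known exactly. Their poses are not given: they have to be found in the camera images.
- sander: bench belt sander, fixed to the bench: green body on a dark base 180 x 300 mm, brown belt on top to 120 mm high. Origin: centre of its underside, on the bench; x points from its front (the bar side, towards the robot) to its back (the hinge side), y along the belt, z up. It may stand left or right of the power box, turned up to 0.25 rad
- guard (a joint): the yellow framed guard with a clear pane over the belt: 0 = closed and level, value = opening angle in rad (50 degrees = 0.873), at most 1.4. It opens upward, its front edge rising; about 0.45 kg, it falls shut from every angle and needs about 2 N up at the bar
- guard_bar (a point): middle of the black round bar (14 mm diameter, 120 mm long, along sander y) that lifts the guard; 200 mm from the hinge axis, level with it when closed (135 mm above the bench, at x = -115 mm of the sander, free air below). 43 mm of open gap between bar and guard plate. Turns with the guard
- guard_hinge (a point): hinge point on the sander (fixed to it, axes as sander): middle of the hinge axis of the guard, which runs along sander y; 135 mm above the bench, at x = 85 mm of the sander; the guard reaches from here towards sander -x
- power_box: grey bench power box 100 x 170 x 60 mm (x, y, z), fixed to the bench, two sockets in its top under orange flip covers. Origin: centre of its underside; x points from its front (the catch side, towards the robot) to the hinge side, z up. Turned up to 0.35 rad
- flap_a (a joint): orange cover over the left (y = +40 mm of the box) socket: 0 = flat and shut (held by the detent: about 0.02), grows as it opens upward, to 1.0 rad; starts at 0.6 to 0.95. Light spring and friction leave it standing at 0.4 or more unless pushed fully down: from 0.18 rad on a sprung catch resists, about 5 N pressed 44 mm from the hinge snaps it past and stays shut
- flap_b (a joint): orange cover over the right (y = -40 mm of the box) socket: 0 = flat and shut (held by the detent: about 0.02), grows as it opens upward, to 1.0 rad; starts at 0.6 to 0.95. Light spring and friction leave it standing at 0.4 or more unless pushed fully down: from 0.18 rad on a sprung catch resists, about 5 N pressed 44 mm from the hinge snaps it past and stays shut
- flap_a_press (a point): on the outer (upper) face of the left cover, mid-width, 44 mm from its hinge axis, 14 mm short of the free edge: the place to press; turns with the cover. Shut, it is 69 mm above the bench. The black catch starts 14 mm beyond this point and rises 7 mm above the shut cover: keep off it
- flap_b_press (a point): on the outer (upper) face of the right cover, mid-width, 44 mm from its hinge axis, 14 mm short of the free edge: the place to press; turns with the cover. Shut, it is 69 mm above the bench. The black catch starts 14 mm beyond this point and rises 7 mm above the shut cover: keep off it
- flap_a_hinge (a point): hinge point on the power_box (fixed to it, axes as power_box): middle of the hinge axis of the left cover, which runs along power_box y; 66.5 mm above the bench. The cover, a plate 58 mm (hinge axis to free edge) x 60 mm wide x 5 mm thick, mid-plane through the axis, reaches from here towards box -x
- flap_b_hinge (a point): hinge point on the power_box (fixed to it, axes as power_box): middle of the hinge axis of the right cover, which runs along power_box y; 66.5 mm above the bench. The cover, a plate 58 mm (hinge axis to free edge) x 60 mm wide x 5 mm thick, mid-plane through the axis, reaches from here towards box -x
- screwdriver: bystander: screwdriver with red handle lying behind the power box; origin under its middle
- offcut: bystander: wood offcut 90 x 45 x 45 mm beside the power box; origin: centre of underside
- tape_measure: bystander: yellow tape measure 65 x 35 x 60 mm beside the power box; origin: centre of underside
- glue_bottle: bystander: white glue bottle, 60 mm diameter, 170 mm tall, far back in the middle; origin: centre of underside
- screw_jar: bystander: amber screw jar, 56 mm diameter, 85 mm tall, in the middle between sander and power box; origin: centre of underside
- wrench: bystander: steel wrench lying flat in front, in the middle, pointing away from the robot; origin under its middle
There are look-alikes about, which are no part of the job. Leave any green or red look-alike of the power_box alone.

How it is judged:
By the outcome, as a careful person would: the job done as asked, in the order asked, and still so for the second after the job is handed in, while the arm keeps its last pose, push and grip.
It also fails if it takes over 58 s, if anything falls off the work surface, if the arm or the gripper's body presses on something with over 40 N, if the wrist force passes 120 N, or if a joint passes its speed limit or range.

## Working session

There is one attempt and no reset: what is moved stays moved. The work goes in short steps, Python scripts to look and compute and a tool call to move; the robot and the scene stay as the last step left them, time stands still between calls to the robot, and variables do not carry over. Pictures are saved under pics/ and viewed, and the job is handed in when it is done.

Besides the shell and the picture viewer there is one more tool, called after "Call:" as name(argument=value, ...) on one line, values as JSON. drive_tool: Moves the arm, as the interface text tells. Its arguments: {"type":"object","properties":{"plan":{"type":"array","items":{"type":"object","properties":{"linear":{"type":"array","items":{"type":"number"}},"twist":{"type":"number"}}}},"claw":{"type":"number"},"newtons":{"type":"number"}},"required":["plan"]}

```bash
ls; mkdir -p pics
python3 - <<'E'
from rig import env
import cv2
s=env.get_state();print(s)
for n in("side","top","wrist"):
    c=env.read_camera(n);cv2.imwrite(f"pics/{n}0.png",c["img"]);print(n,{k:v for k,v in c.items() if k!="img"})
E
```

```text
pics
{'clock': 0.0, 'q': array([ 6.16503207e+01,  1.96380053e+01,  8.73768883e+01, -1.11938192e-03,
        7.30731980e+01, -8.36591386e+00]), 'qd': array([0.02477753, 0.00271927, 0.03571464, 0.12115509, 0.1008267 ,
       0.00521086]), 'joint_torque': array([ 2.75331353e-03, -4.31245387e+01, -2.44218886e+01,  7.18800444e-02,
        5.58816385e-02, -1.55294060e-04]), 'tool_pos': array([0.17923888, 0.49307326, 0.2510328 ]), 'ee_rot': array([-8.99882422e+01,  8.73099097e-02,  7.00165703e+01]), 'ft_force': array([0.72897713, 0.8092985 , 0.06141745]), 'moment': array([-0.00827646, -0.03033885,  0.01708055]), 'gripper_width': 0.09154089121677371}
side {'fx': 624.1719200136607, 'fy': 624.1719200136607, 'cx': 334.3627336069136, 'cy': 234.07548010779618, 'rvec': array([ 2.19648524, -0.07315607,  0.06628732]), 'tvec': array([-0.51271539,  0.10154541,  1.42208486])}
top {'fx': 508.21589682067963, 'fy': 508.21589682067963, 'cx': 317.0722666813871, 'cy': 236.7087690682111, 'rvec': array([ 2.18925263, -2.17384593,  0.10692976]), 'tvec': array([-0.02190492,  0.4827263 ,  1.08984465])}
wrist {'fx': 420.4434177829781, 'fy': 420.4434177829781, 'cx': 322.9597274239073, 'cy': 241.91708542558393, 'hand_eye': array([[ 9.99999045e-01, -6.12157214e-04,  1.23902802e-03,
        -2.82375561e-05],
       [-1.36496587e-03, -2.97154976e-01,  9.54828287e-01,
        -1.32532669e-01],
       [-2.16321683e-04, -9.54829066e-01, -2.97155528e-01,
         8.04991295e-02],
       [ 0.00000000e+00,  0.00000000e+00,  0.00000000e+00,
         1.00000000e+00]])}
```

View pics/side0.png

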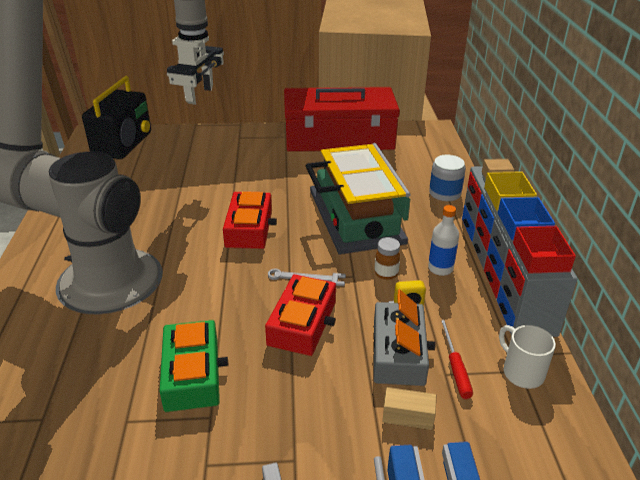

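View pics/top0.png

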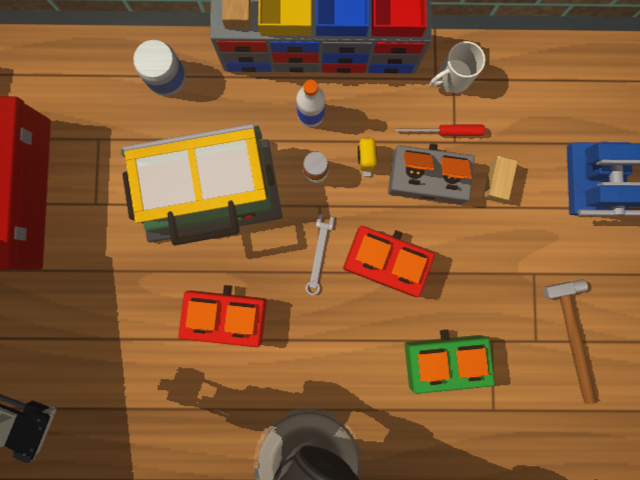

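View pics/wrist0.png

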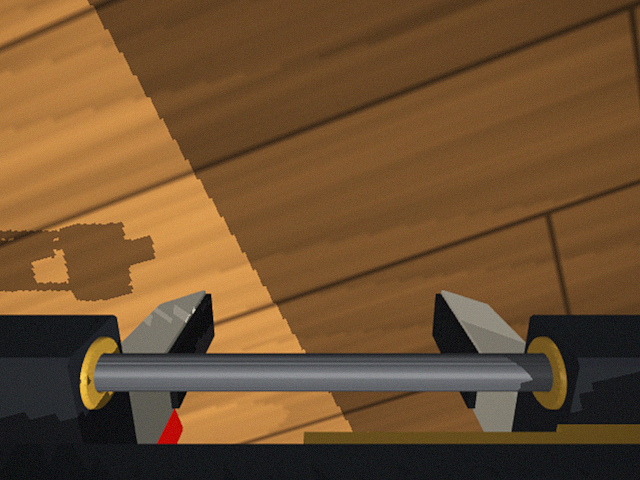

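The top view shows four two-flap boxes:
- Grey at (433,173): its covers stand open, with the screwdriver, offcut and tape measure beside it. This is the power_box.
- Red at (390,260) and (223,318), and green at (450,363): look-alikes, to be left alone.

The sander is at (200,185), with its black bar at about (205,222). I'll confirm both in enlarged crops.

Run:
```python
import cv2
t=cv2.imread("pics/top0.png");s=cv2.imread("pics/side0.png")
cv2.imwrite("pics/c1.png",cv2.resize(t[130:215,370:490],None,fx=6,fy=6,interpolation=cv2.INTER_CUBIC))
cv2.imwrite("pics/c2.png",cv2.resize(s[270:390,350:450],None,fx=5,fy=5,interpolation=cv2.INTER_CUBIC))
cv2.imwrite("pics/c3.png",cv2.resize(t[115:255,110:290],None,fx=4,fy=4,interpolation=cv2.INTER_CUBIC))
cv2.imwrite("pics/c4.png",cv2.resize(s[130:250,290:420],None,fx=5,fy=5,interpolation=cv2.INTER_CUBIC))
```

```text
(no output)
```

View pics/c1.png

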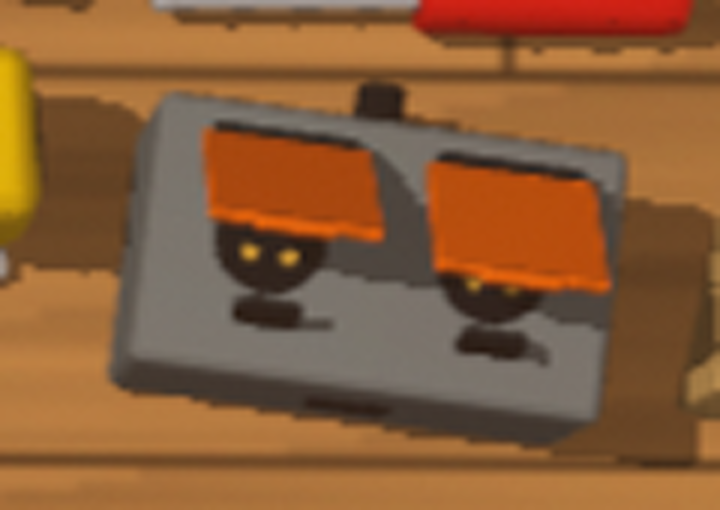

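View pics/c2.png

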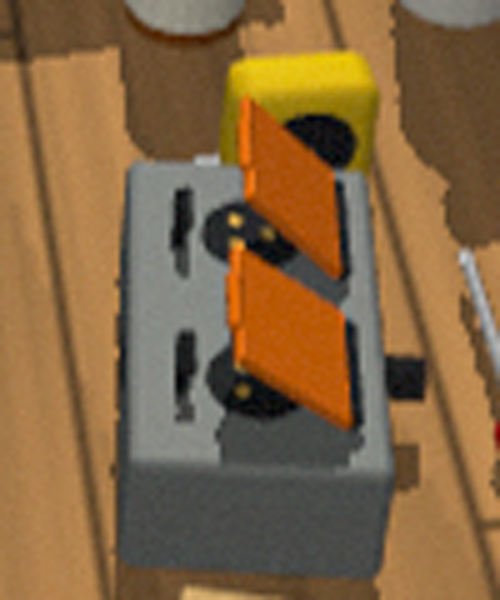

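View pics/c3.png

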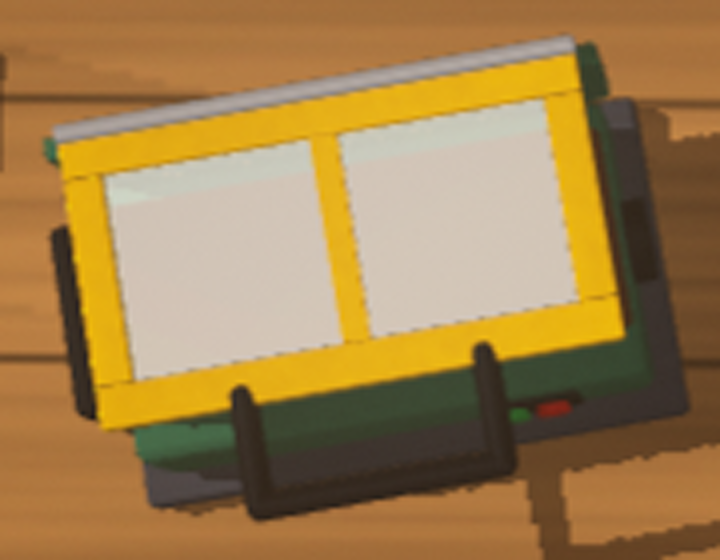

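View pics/c4.png

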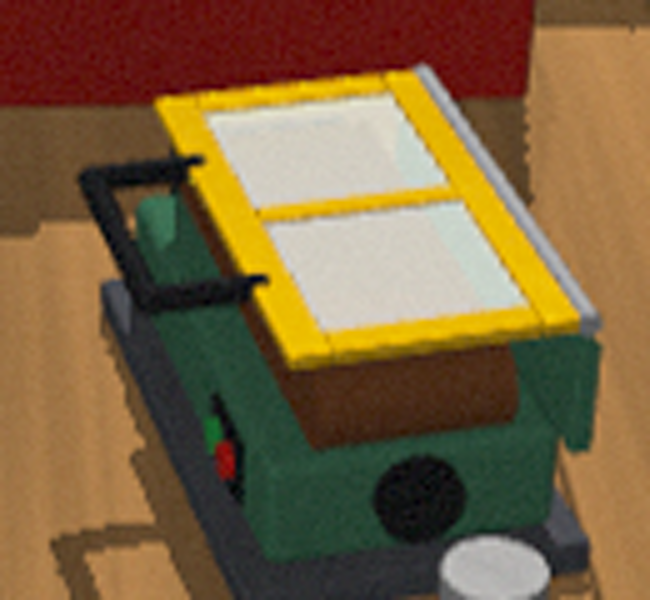

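The crops confirm both targets. The grey box has two standing orange covers, with their black catches on the robot side. The sander's black bar runs between c3 (258,508) and (508,465). Next I'll triangulate from the two views.

```bash
cat > h.py <<'E'
import numpy as np,cv2
def cam(c):
    R=cv2.Rodrigues(c["rvec"])[0];K=np.array([[c["fx"],0,c["cx"]],[0,c["fy"],c["cy"]],[0,0,1.]])
    return K,R,np.asarray(c["tvec"]).reshape(3,1)
def ray(c,uv):
    K,R,t=cam(c);d=R.T@np.linalg.inv(K)@np.array([uv[0],uv[1],1.]);return (-R.T@t).ravel(),d/np.linalg.norm(d)
def plane(c,uv,z):
    o,d=ray(c,uv);return o+d*(z-o[2])/d[2]
def tri(rays):
    A=0;b=0
    for o,d in rays:
        P=np.eye(3)-np.outer(d,d);A=A+P;b=b+P@o
    x=np.linalg.solve(A,b);return x,max(np.linalg.norm((np.eye(3)-np.outer(d,d))@(x-o)) for o,d in rays)
from scipy.spatial.transform import Rotation as Rt
def wristcam(c,s):
    T=np.eye(4);T[:3,:3]=Rt.from_euler('xyz',s["ee_rot"],degrees=True).as_matrix();T[:3,3]=s["tool_pos"]
    W=np.linalg.inv(T@c["hand_eye"]);d=dict(c);d["rvec"]=cv2.Rodrigues(W[:3,:3])[0];d["tvec"]=W[:3,3];return d
E
python3 - <<'E'
from h import *
from rig import env
t=env.read_camera("top");s=env.read_camera("side")
T=lambda p,o=(370,130),k=6:((p[0]+.5)/k-.5+o[0],(p[1]+.5)/k-.5+o[1])
box=[plane(t,T(p),.06) for p in[(168,95),(625,155),(598,418),(130,358)]]
print(np.round(box,4)); 
for i in range(4): print(np.linalg.norm(box[i]-box[(i+1)%4]).round(4),end=' ')
b=np.mean(box,0);e=box[0]+box[3]-box[1]-box[2];print("ctr",b,"yaw",np.degrees(np.arctan2(-e[0],e[1])))
prs={"Ahl":((208,127),(335,185)),"Ahr":((370,148),(342,272)),"Afl":((206,212),(243,98)),"Afr":((384,238),(250,197)),
"Bhl":((432,162),(350,325)),"Bhr":((592,182),(355,425)),"Bfl":((434,268),(236,243)),"Bfr":((610,285),(238,350))}
for n,(p,q) in prs.items():
    x,r=tri([ray(t,T(p)),ray(s,T(q,(350,270),5))]);print(n,x.round(4),round(r,4))
for n,(p,q) in {"barL":((258,508),(90,182)),"barR":((508,465),(145,297))}.items():
    x,r=tri([ray(t,T(p,(110,115),4)),ray(s,T(q,(290,130),5))]);print(n,x.round(4),round(r,4), plane(t,T(p,(110,115),4),.135).round(4))
for p in [(53,130),(573,42)]: print("hinge rod",plane(t,T(p,(110,115),4),.135).round(4))
for p in [(100,428),(625,335),(65,180)]: print("plate",plane(t,T(p,(110,115),4),.14).round(4))
E
```

```text
[[ 0.6775 -0.1897  0.06  ]
 [ 0.6572 -0.3533  0.06  ]
 [ 0.562  -0.3418  0.06  ]
 [ 0.5822 -0.1755  0.06  ]]
0.1649 0.0959 0.1675 0.0964 ctr [ 0.61972885 -0.26507208  0.06      ] yaw -6.995066545858954
Ahl [ 0.6647 -0.2028  0.0665] 0.0004
Ahr [ 0.6562 -0.259   0.0726] 0.0005
Afl [ 0.6246 -0.1943  0.1076] 0.0006
Afr [ 0.6165 -0.2545  0.1098] 0.0015
Bhl [ 0.6542 -0.2825  0.0669] 0.0019
Bhr [ 0.6457 -0.3379  0.0712] 0.0012
Bfl [ 0.6082 -0.273   0.1036] 0.002
Bfr [ 0.6006 -0.3321  0.1072] 0.0006
barL [0.4624 0.2624 0.1334] 0.0011 [0.4611 0.2619 0.135 ]
barR [0.4836 0.1397 0.14  ] 0.0009 [0.4832 0.1404 0.135 ]
hinge rod [0.6484 0.3692 0.135 ]
hinge rod [0.6956 0.1124 0.135 ]
plate [0.4993 0.3386 0.14  ]
plate [0.5472 0.0837 0.14  ]
plate [0.622  0.3604 0.14  ]
```

Measurements agree with the text:
- **Box:** yaw about -7°. Cover A hinge is at (0.661, -0.231) and opens about 0.8 rad. Cover B hinge is at (0.651, -0.310) and opens about 0.7 rad.
- **Bar:** middle at (0.473, 0.201, 0.136).
- **Sander:** yaw about 10°, and the hinge-to-bar distance is 203 mm.

I'll move over the box now.

Call:
drive_tool(plan=[{"linear":[-560,0,-673],"twist":-0.227},{"linear":[-560,0,-673],"twist":-0.227},{"linear":[-560,0,-673],"twist":-0.227},{"linear":[-560,0,-673],"twist":-0.227},{"linear":[-560,0,-673],"twist":-0.227},{"linear":[-560,0,-673],"twist":-0.227},{"linear":[-560,0,-673],"twist":-0.227},{"linear":[-560,0,-673],"twist":-0.227},{"linear":[-560,0,-673],"twist":-0.227},{"linear":[-560,0,-673],"twist":-0.227},{"linear":[-560,0,-673],"twist":-0.227},{"linear":[-560,0,-673],"twist":-0.227}], claw=-1, newtons=30)

```text
clock: 1.45
tool_pos: [0.4805, -0.024, 0.2518]
ee_rot: [-90.0, 0.0, 83.0]
ft_force: [0.5, 0.6, -0.3]
gripper_width: 0.002
```

Call:
drive_tool(plan=[{"linear":[-55,0,-37]},{"linear":[-110,0,-74]},{"linear":[-165,0,-111]},{"linear":[-220,0,-148]},{"linear":[-220,0,-148]},{"linear":[-220,0,-148]},{"linear":[-220,0,-148]},{"linear":[-220,0,-148]},{"linear":[-220,0,-148]}])

```text
invalid input
```

Run:
```python
from rig import env
import cv2
s=env.get_state();c=env.read_camera("wrist");print(s["clock"],s["tool_pos"],s["ee_rot"],s["ft_force"])
cv2.imwrite("pics/w1.png",c["img"])
import pickle;pickle.dump((s,c),open("w1.pkl","wb"))
```

```text
1.45 [ 0.48054475 -0.02395057  0.25184285] [-9.00059306e+01  2.51014994e-02  8.29959907e+01] [ 0.53782639  0.62893979 -0.2957821 ]
```

View pics/w1.png

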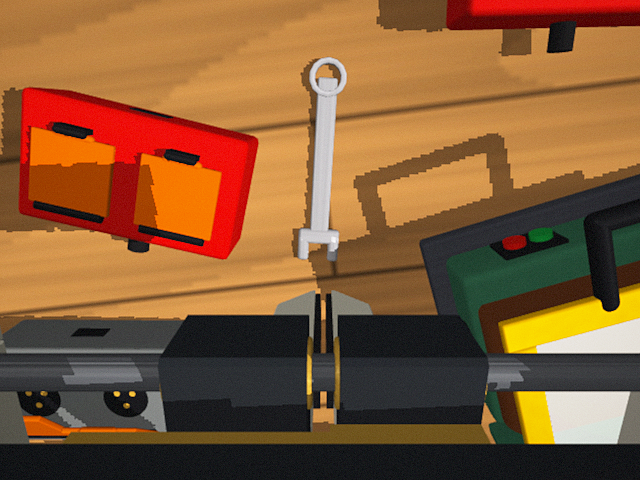

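Call:
drive_tool(plan=[{"linear":[-35,0,-35],"twist":0},{"linear":[-70,0,-70],"twist":0},{"linear":[-105,0,-105],"twist":0},{"linear":[-140,0,-140],"twist":0},{"linear":[-183,0,-182],"twist":0},{"linear":[-183,35,-182],"twist":0},{"linear":[-183,70,-182],"twist":0},{"linear":[-183,100,-182],"twist":0},{"linear":[-183,100,-182],"twist":0},{"linear":[-183,100,-182],"twist":0},{"linear":[-183,100,-182],"twist":0}])

```text
clock: 2.6
tool_pos: [0.6432, -0.235, 0.1557]
ee_rot: [-90.4, 0.3, 82.8]
ft_force: [1.0, -0.0, 0.8]
gripper_width: 0.0008
```

```bash
cat > look.py <<'E'
import sys,cv2
from rig import env
n=sys.argv[1];s=env.get_state()
for k in("clock","tool_pos","ee_rot","ft_force","gripper_width"):print(k,s[k])
a=env.read_camera("side")["img"];b=env.read_camera("top")["img"]
import numpy as np
x0,y0,u0,v0=map(int,sys.argv[2:6])
cv2.imwrite(f"pics/{n}.png",np.hstack([cv2.resize(a[y0:y0+140,x0:x0+100],None,fx=4,fy=4,interpolation=2),cv2.resize(b[v0:v0+140,u0:u0+100],None,fx=4,fy=4,interpolation=2)]))
E
python3 look.py p1 350 230 380 110
```

```text
clock 2.6
tool_pos [ 0.64323939 -0.23496387  0.15568933]
ee_rot [-90.42432877   0.32365219  82.83068729]
ft_force [ 0.97134307 -0.0375579   0.77856275]
gripper_width 0.0007746109051134496
```

View pics/p1.png

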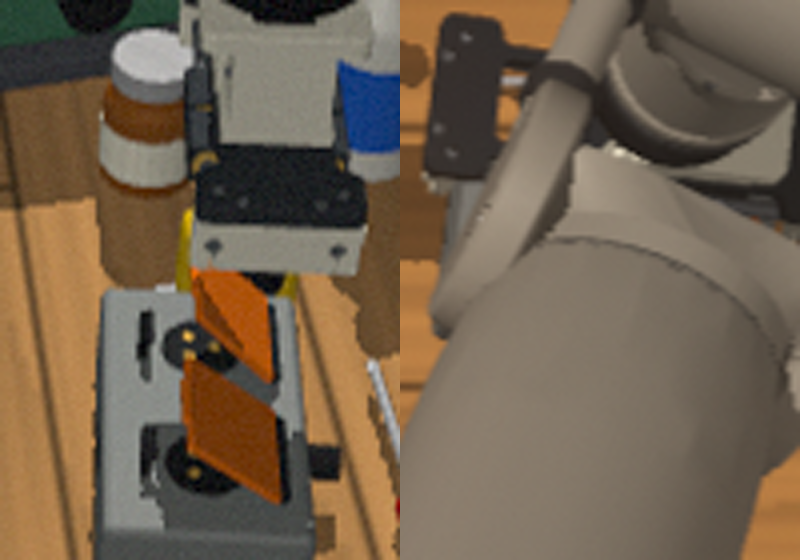

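Call:
drive_tool(plan=[{"linear":[6,0,4],"twist":0},{"linear":[6,15,4],"twist":0},{"linear":[6,28,5],"twist":0},{"linear":[6,32,9],"twist":0},{"linear":[6,35,12],"twist":0},{"linear":[6,39,15],"twist":0},{"linear":[6,43,17],"twist":0},{"linear":[6,47,19],"twist":0},{"linear":[6,50,20],"twist":0},{"linear":[6,50,20],"twist":0},{"linear":[6,50,20],"twist":0}])

```text
clock: 3.8
tool_pos: [0.6243, -0.2269, 0.1054]
ee_rot: [-90.4, 0.3, 82.8]
ft_force: [-0.1, 0.1, 0.4]
gripper_width: 0.0002
```

```bash
python3 look.py p2 350 230 380 110
```

```text
clock 3.8
tool_pos [ 0.62430245 -0.22690122  0.10544152]
ee_rot [-90.4147874    0.32723444  82.82663089]
ft_force [-0.11928009  0.11592312  0.36964296]
gripper_width 0.0002471566329480623
```

View pics/p2.png

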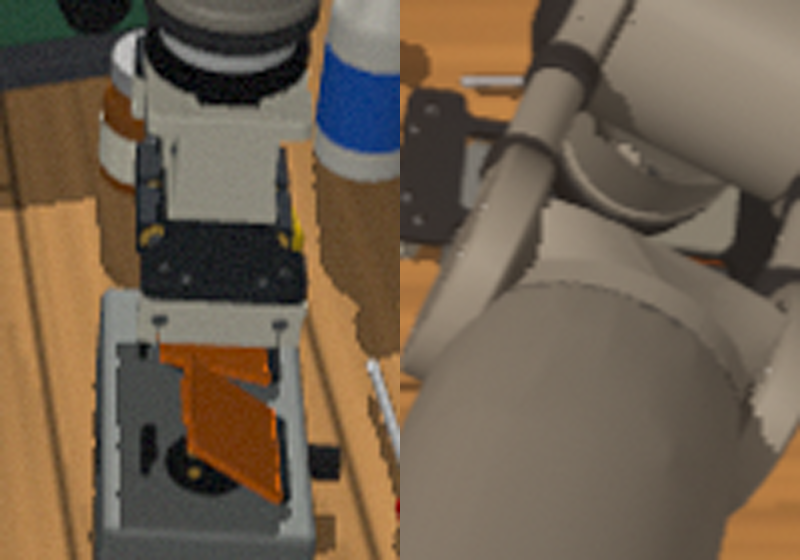

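Call:
drive_tool(plan=[{"linear":[0,4,1],"twist":0},{"linear":[0,8,2],"twist":0},{"linear":[0,11,2],"twist":0},{"linear":[0,13,2],"twist":0},{"linear":[0,13,2],"twist":0},{"linear":[0,13,2],"twist":0}])

```text
clock: 4.5
tool_pos: [0.6226, -0.2268, 0.0939]
ee_rot: [-90.5, 0.4, 82.8]
ft_force: [-3.0, 1.0, 10.4]
gripper_width: 0.0003
```

Call:
drive_tool(plan=[{"linear":[0,3,0],"twist":0},{"linear":[0,3,0],"twist":0},{"linear":[0,3,0],"twist":0}])

```text
clock: 4.8
tool_pos: [0.6227, -0.2269, 0.0937]
ee_rot: [-90.5, 0.4, 82.8]
ft_force: [-7.3, 3.7, 18.1]
gripper_width: 0.0001
```

Call:
drive_tool(plan=[{"linear":[0,-30,0],"twist":0},{"linear":[0,-62,-4],"twist":0},{"linear":[-30,-62,-13],"twist":0},{"linear":[-60,-62,-13],"twist":0},{"linear":[-80,-62,-13],"twist":0},{"linear":[-80,-62,-13],"twist":0},{"linear":[-80,-62,-13],"twist":0},{"linear":[-80,-62,-13],"twist":0}])

```text
clock: 5.6
tool_pos: [0.625, -0.3063, 0.1559]
ee_rot: [-90.5, 0.3, 82.9]
ft_force: [-0.4, -0.1, -0.2]
gripper_width: 0.0002
```

```bash
python3 look.py p3 350 230 380 110
```

```text
clock 5.6
tool_pos [ 0.62504672 -0.30626292  0.15585265]
ee_rot [-90.49354072   0.34260549  82.88060728]
ft_force [-0.38833672 -0.07941459 -0.15425272]
gripper_width 0.00016283269049966376
```

View pics/p3.png

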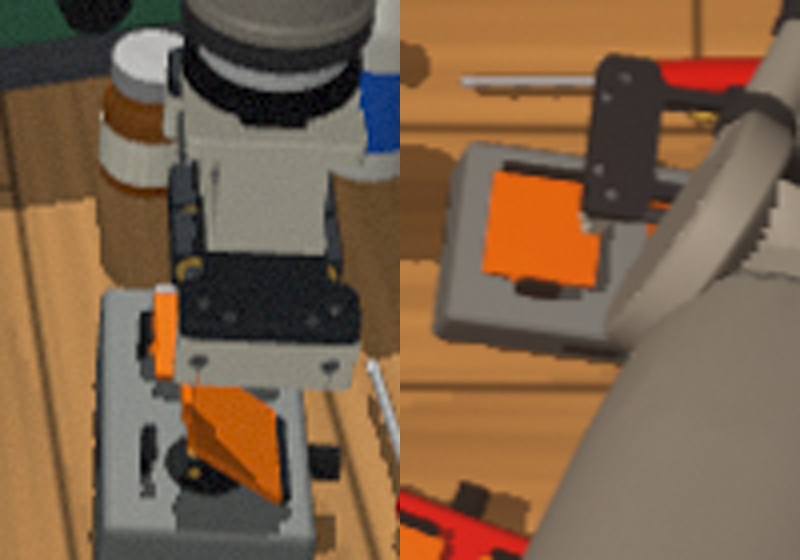

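Call:
drive_tool(plan=[{"linear":[0,15,0],"twist":0},{"linear":[0,28,0],"twist":0},{"linear":[0,32,2],"twist":0},{"linear":[0,35,4],"twist":0},{"linear":[0,39,7],"twist":0},{"linear":[0,43,9],"twist":0},{"linear":[0,47,11],"twist":0},{"linear":[0,50,12],"twist":0},{"linear":[0,54,13],"twist":0},{"linear":[0,58,13],"twist":0},{"linear":[0,61,13],"twist":0},{"linear":[0,62,13],"twist":0}])

```text
clock: 6.9
tool_pos: [0.6126, -0.3051, 0.0941]
ee_rot: [-90.5, 0.4, 82.9]
ft_force: [-4.0, 1.3, 6.6]
gripper_width: 0.0007
```

Call:
drive_tool(plan=[{"linear":[0,2,0],"twist":0},{"linear":[0,4,0],"twist":0},{"linear":[0,4,0],"twist":0},{"linear":[0,4,0],"twist":0}])

```text
clock: 7.3
tool_pos: [0.6127, -0.3052, 0.0935]
ee_rot: [-90.6, 0.4, 82.9]
ft_force: [-7.9, 3.9, 20.8]
gripper_width: 0.0007
```

Call:
drive_tool(plan=[{"linear":[0,-45,0],"twist":0},{"linear":[0,-90,0],"twist":0},{"linear":[0,-135,0],"twist":0},{"linear":[20,-156,30],"twist":0.14},{"linear":[60,-156,60],"twist":0.28},{"linear":[100,-156,85],"twist":0.42},{"linear":[145,-156,105],"twist":0.56},{"linear":[190,-156,125],"twist":0.7},{"linear":[235,-156,145],"twist":0.84},{"linear":[280,-156,160],"twist":0.98},{"linear":[325,-156,175],"twist":1.12},{"linear":[370,-156,185],"twist":1.26}], claw=-0.22)

```text
clock: 8.5
tool_pos: [0.4737, 0.0793, 0.2451]
ee_rot: [-90.6, -0.4, 12.0]
ft_force: [0.6, -0.7, -0.9]
gripper_width: 0.0364
```

```bash
python3 look.py p4 350 230 380 110
```

```text
clock 8.5
tool_pos [0.47369186 0.0792904  0.24514381]
ee_rot [-90.59559316  -0.42022013  11.99554409]
ft_force [ 0.60353462 -0.74119727 -0.94485365]
gripper_width 0.03637470061569565
```

View pics/p4.png

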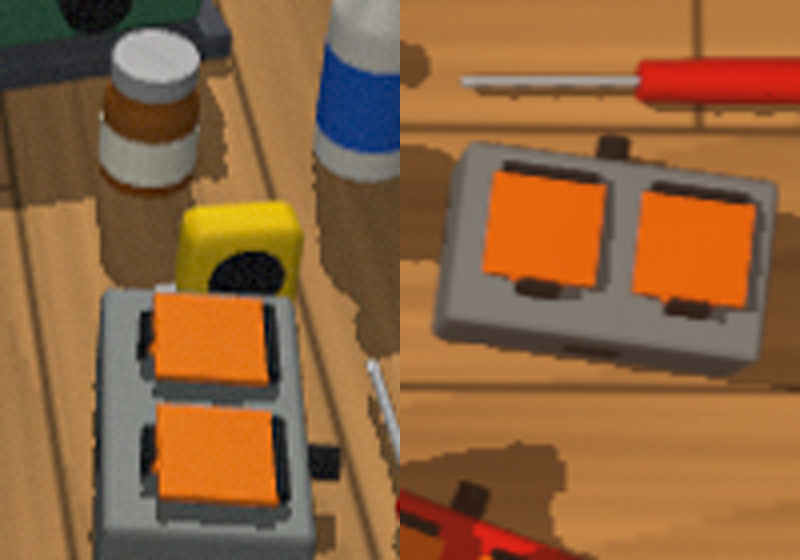

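Both covers lie flat at their catches, at p4 (155-270, 295-380) and (155-285, 405-505). Next, a wrist look at the bar.

Run:
```python
from rig import env
import cv2,pickle
s=env.get_state();c=env.read_camera("wrist");print(s["clock"],s["tool_pos"],s["ee_rot"])
cv2.imwrite("pics/w2.png",c["img"]);pickle.dump((s,c),open("w2.pkl","wb"))
```

```text
8.6 [0.47354477 0.08185698 0.24509231] [-90.50800106  -0.41989189  12.34762821]
```

View pics/w2.png

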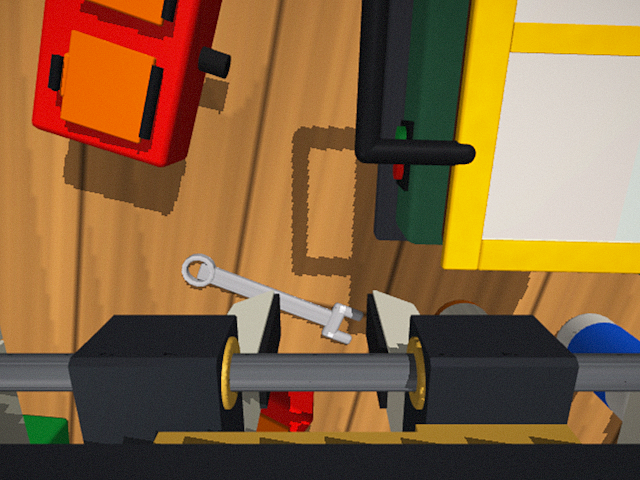

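Run:
```python
from h import *;import pickle
s,c=pickle.load(open("w2.pkl","rb"));w=wristcam(c,s)
for v in (5,40,80,120):
    row=c["img"][v].max(axis=1);m=[u for u in range(345,400) if row[u]<48]
    print(v,row[350:400:3],m[0],m[-1])
    l,r=plane(w,(m[0],v),.135),plane(w,(m[-1],v),.135);print(l.round(4),r.round(4),np.linalg.norm(l-r))
print(plane(w,(372,151),.135))
```

```text
5 [186 184 173 183  25  23  29  24  28  30  26  30  17  22  43  52  45] 362 399
[0.466  0.2151 0.135 ] [0.4846 0.2191 0.135 ] 0.018970087211583955
40 [184 182 189 159  21  18  25  29  32  28  32  19  21  46  48  43  37] 361 399
[0.4694 0.1991 0.135 ] [0.4889 0.2034 0.135 ] 0.019933381221459576
80 [193 197 208   8  27  26  32  34  31  25  23  26  41  49  43  48  48] 359 399
[0.4731 0.1799 0.135 ] [0.4942 0.1845 0.135 ] 0.021551871649429986
120 [199 195  57  12  32  27  29  28  23  21  25  36  47  42  48  43  44] 357 398
[0.477  0.1595 0.135 ] [0.4992 0.1644 0.135 ] 0.02270645631908832
[0.48927082 0.14499066 0.135     ]
```

Call:
drive_tool(plan=[{"linear":[8,0,39],"twist":0.033},{"linear":[8,0,39],"twist":0.033},{"linear":[8,0,39],"twist":0.033},{"linear":[8,0,39],"twist":0.033},{"linear":[8,0,39],"twist":0.033},{"linear":[8,0,39],"twist":0.033}])

```text
clock: 9.25
tool_pos: [0.4736, 0.1186, 0.2447]
ee_rot: [-90.6, -0.4, 10.6]
ft_force: [-0.9, -0.5, -0.1]
gripper_width: 0.0355
```

Run:
```python
from h import *
from rig import env
import pickle
s=env.get_state();c=env.read_camera("wrist");print(s["clock"],s["tool_pos"],s["ee_rot"])
cv2.imwrite("pics/w3.png",c["img"]);w=wristcam(c,s)
pickle.dump((s,c),open("w3.pkl","wb"))
g=c["img"].max(axis=2)
for v in (20,60,100,140,180,220):
    m=np.where(g[v,300:420]<36)[0]+300
    m=[u for u in m]; print(v,m[0],m[-1],len(m),plane(w,(m[0],v),.135).round(4))
```

```text
9.25 [0.47363645 0.11855883 0.24471312] [-90.58753219  -0.43019356  10.6188149 ]
20 341 374 26 [0.461  0.2429 0.135 ]
60 341 374 27 [0.4647 0.2243 0.135 ]
100 340 372 26 [0.4681 0.2045 0.135 ]
140 340 372 24 [0.4723 0.1837 0.135 ]
180 340 397 27 [0.4767 0.1617 0.135 ]
220 343 419 77 [0.4831 0.1387 0.135 ]
```

View pics/w3.png

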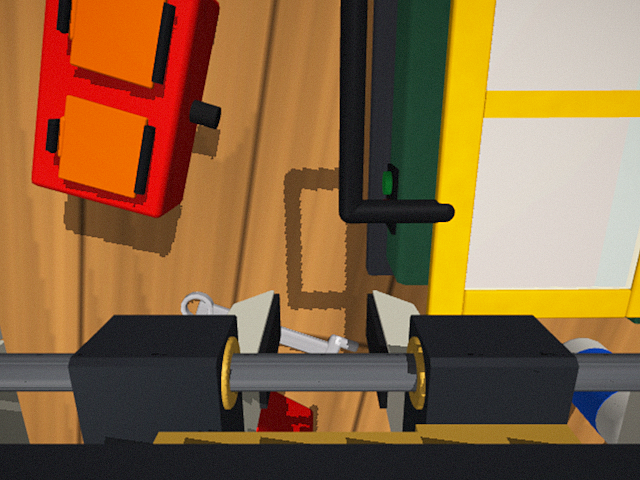

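Call:
drive_tool(plan=[{"linear":[8,0,41],"twist":0},{"linear":[17,0,82],"twist":0},{"linear":[17,0,82],"twist":0},{"linear":[17,10,82],"twist":0},{"linear":[17,30,82],"twist":0},{"linear":[17,50,82],"twist":0},{"linear":[17,60,82],"twist":0},{"linear":[17,60,82],"twist":0},{"linear":[17,60,82],"twist":0},{"linear":[17,60,82],"twist":0}])

```text
clock: 10.3
tool_pos: [0.4763, 0.2018, 0.1849]
ee_rot: [-90.6, -0.5, 10.6]
ft_force: [-0.1, -0.1, -1.4]
gripper_width: 0.0361
```

Run:
```python
from rig import env
import cv2,numpy as np
s=env.get_state();print(s["clock"],s["tool_pos"],s["ee_rot"],s["ft_force"],s["gripper_width"])
w=env.read_camera("wrist")["img"];a=env.read_camera("side")["img"][90:250,270:430]
cv2.imwrite("pics/g1.png",np.hstack([cv2.resize(w,(480,360)),cv2.resize(a,(300,360),interpolation=2)]))
```

```text
10.3 [0.47633648 0.20181179 0.18492045] [-90.58015238  -0.53212005  10.61062329] [-0.10887801 -0.05326658 -1.41973453] 0.03614248552820254
```

View pics/g1.png

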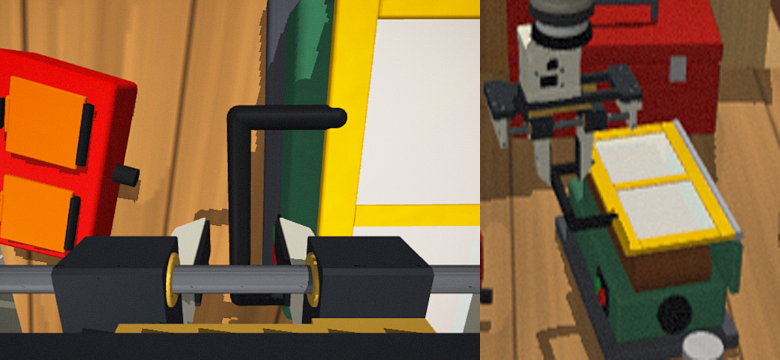

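Call:
drive_tool(plan=[{"linear":[0,15,0],"twist":0},{"linear":[0,30,0],"twist":0},{"linear":[0,43,0],"twist":0},{"linear":[0,43,0],"twist":0},{"linear":[0,43,0],"twist":0},{"linear":[0,43,0],"twist":0}])

```text
clock: 11.0
tool_pos: [0.4772, 0.2018, 0.1428]
ee_rot: [-90.6, -0.6, 10.6]
ft_force: [0.0, 0.2, -0.4]
gripper_width: 0.0358
```

Call:
drive_tool(plan=[{"linear":[0,0,0],"twist":0},{"linear":[0,0,0],"twist":0},{"linear":[0,0,0],"twist":0},{"linear":[0,0,0],"twist":0},{"linear":[0,0,0],"twist":0},{"linear":[0,0,0],"twist":0},{"linear":[0,0,0],"twist":0},{"linear":[0,0,0],"twist":0}], claw=-1, newtons=30)

```text
clock: 11.8
tool_pos: [0.4751, 0.2014, 0.143]
ee_rot: [-90.6, -0.4, 10.6]
ft_force: [-7.5, -2.3, 7.1]
gripper_width: 0.0133
```

Call:
drive_tool(plan=[{"linear":[0.2,-8.7,0],"twist":0},{"linear":[0.8,-17.4,0],"twist":0},{"linear":[1.7,-26.1,0],"twist":0},{"linear":[3,-34.7,0],"twist":0},{"linear":[4.7,-43.3,0],"twist":0},{"linear":[6.8,-51.8,0],"twist":0},{"linear":[9.3,-60.1,0],"twist":0},{"linear":[12.1,-68.4,0],"twist":0},{"linear":[12.1,-68.4,0],"twist":0},{"linear":[12.1,-68.4,0],"twist":0},{"linear":[12.1,-68.4,0],"twist":0}])

```text
clock: 12.9
tool_pos: [0.4862, 0.2036, 0.2118]
ee_rot: [-90.7, -0.3, 10.6]
ft_force: [1.1, -5.7, -1.3]
gripper_width: 0.0135
```

```bash
cat > g.py <<'E'
import sys
from rig import env
import cv2,numpy as np
s=env.get_state();print(s["clock"],s["tool_pos"],s["ee_rot"],s["ft_force"],s["gripper_width"])
w=env.read_camera("wrist")["img"];A=env.read_camera("side")["img"];cv2.imwrite(f"pics/{sys.argv[1]}_side.png",A);a=A[50:250,260:430]
cv2.imwrite(f"pics/{sys.argv[1]}.png",np.hstack([cv2.resize(w,(400,300)),cv2.resize(a,(400,470),interpolation=2)[:300*470//470] if 0 else cv2.resize(a,(255,300),interpolation=2)]))
E
python3 g.py g2
```

```text
12.9 [0.48619728 0.20362031 0.21180716] [-90.6532968   -0.29178739  10.64403512] [ 1.10478461 -5.70287471 -1.26661315] 0.013467662553834343
```

View pics/g2.png

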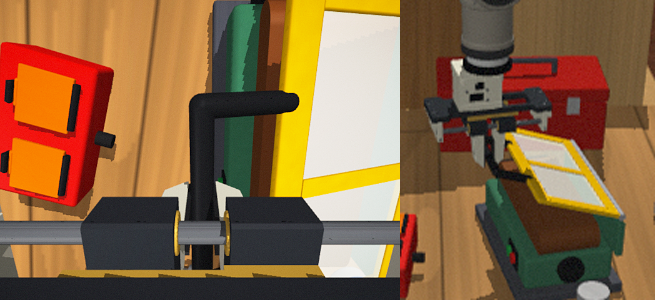

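Call:
drive_tool(plan=[{"linear":[3.2,-8.2,0],"twist":0},{"linear":[6.6,-16.1,0],"twist":0},{"linear":[10.5,-24,0],"twist":0},{"linear":[14.7,-31.6,0],"twist":0},{"linear":[19.2,-39.1,0],"twist":0},{"linear":[24.1,-46.3,0],"twist":0},{"linear":[29.2,-53.4,0],"twist":0},{"linear":[34.7,-60.2,0],"twist":0},{"linear":[40.5,-66.7,0],"twist":0},{"linear":[46.5,-73,0],"twist":0},{"linear":[52.8,-79,0],"twist":0},{"linear":[59.3,-84.8,0],"twist":0}])

```text
clock: 14.2
tool_pos: [0.5423, 0.2144, 0.2991]
ee_rot: [-90.8, -0.1, 10.6]
ft_force: [-8.9, -9.0, 8.0]
gripper_width: 0.0132
```

Call:
drive_tool(plan=[{"linear":[0,0,0],"twist":0},{"linear":[0,0,0],"twist":0},{"linear":[0,0,0],"twist":0}])

```text
clock: 14.5
tool_pos: [0.5423, 0.2143, 0.2993]
ee_rot: [-90.8, -0.1, 10.6]
ft_force: [0.2, -3.3, -2.8]
gripper_width: 0.0129
```

```bash
python3 g.py g3
```

```text
14.5 [0.54230389 0.21431855 0.29930215] [-9.07597914e+01 -7.78384660e-02  1.06317957e+01] [ 0.24533494 -3.26173969 -2.84549897] 0.012944330173047374
```

View pics/g3.png

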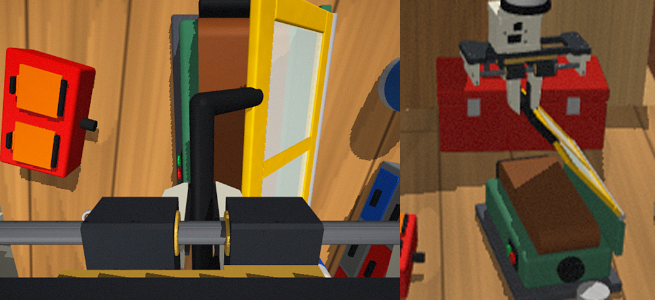

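View pics/g3_side.png

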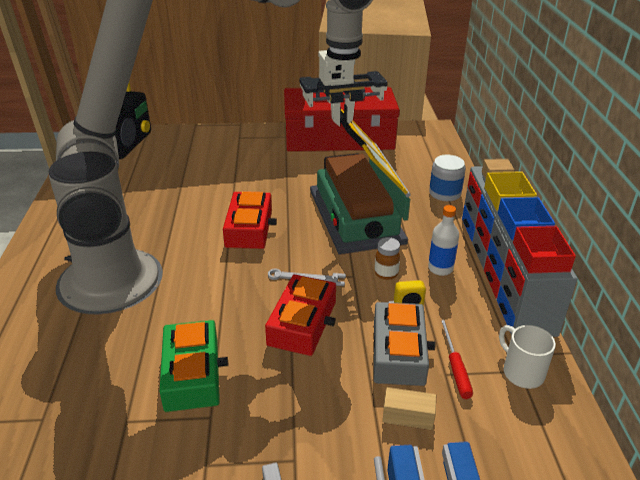

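Run:
```python
import cv2
a=cv2.imread("pics/g3_side.png");cv2.imwrite("pics/g3c.png",cv2.resize(a[95:225,310:425],None,fx=5,fy=5,interpolation=cv2.INTER_CUBIC)[:600])
```

```text
(no output)
```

View pics/g3c.png

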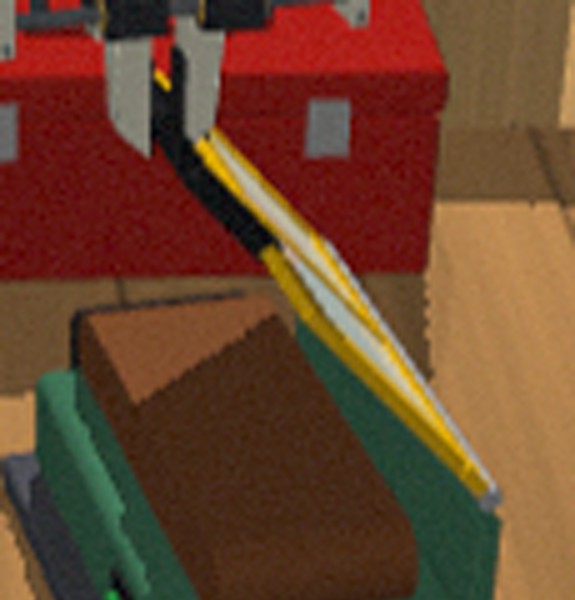

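Run:
```python
from h import *
from rig import env
s=env.read_camera("side")
yw=np.radians(10.3);ex=np.array([np.cos(yw),np.sin(yw),0]);ey=np.array([-np.sin(yw),np.cos(yw),0])
P0=np.array([.547,.0837,.14])
def f(p,o,k):
    o_,d=ray(s,((p[0]+.5)/k-.5+o[0],(p[1]+.5)/k-.5+o[1]));x=o_+d*((P0-o_)@ey)/(d@ey);return np.array([(x-P0)@ex,x[2]])
for off in(-.004,0,.004):
    P0=np.array([.547,.0837,.14])+off*ey
    for n,c,h,o in[("closed",(297,360),(578,330),(290,130)),("now",(307,315),(480,495),(310,95))]:
        a,b=f(c,o,5),f(h,o,5);print(n,a.round(4),b.round(4),np.degrees(np.arctan2(a[1]-b[1],b[0]-a[0])),np.linalg.norm(a-b))
```

```text
closed [0.004  0.1407] [0.1425 0.1376] 1.2743020270663952 0.13848054931230172
now [0.051  0.2506] [0.1429 0.1431] 49.47087305683958 0.1414187092350482
closed [0.0052 0.138 ] [0.1442 0.1349] 1.2743020270663266 0.1389569317745374
now [0.0524 0.2483] [0.1447 0.1405] 49.47087305683956 0.14190519916627764
closed [0.0065 0.1353] [0.1459 0.1322] 1.2743020270663508 0.13943331423677294
now [0.0538 0.246 ] [0.1464 0.1378] 49.470873056839636 0.14239168909750732
```

Call:
drive_tool(plan=[{"linear":[0,0,0],"twist":0},{"linear":[0,0,0],"twist":0},{"linear":[0,0,0],"twist":0},{"linear":[0,0,0],"twist":0},{"linear":[0,0,0],"twist":0},{"linear":[0,0,0],"twist":0},{"linear":[0,0,0],"twist":0},{"linear":[0,0,0],"twist":0},{"linear":[0,0,0],"twist":0},{"linear":[0,0,0],"twist":0}])

```text
clock: 15.65
tool_pos: [0.5422, 0.2143, 0.2992]
ee_rot: [-90.8, -0.1, 10.6]
ft_force: [-0.0, -3.5, -2.3]
gripper_width: 0.0129
```

Run:
```python
from rig import env
import cv2
cv2.imwrite("pics/end_top.png",env.read_camera("top")["img"]);b=env.read_camera("side")["img"]
a=cv2.imread("pics/g3_side.png");d=cv2.absdiff(a,b).max(axis=2);print((d>60).sum())
```

```text
2
```

View pics/end_top.png

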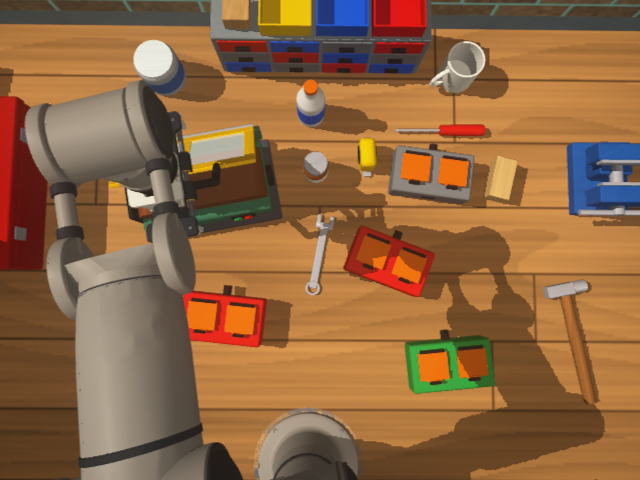

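The pose is steady. Both covers are flat at (416,168) and (456,173), and the bystanders are where they started.

```bash
python3 -c "
from rig import env
print(env.close_job())"
```

```text
the job is handed in; nothing more can be done
None
```

I pressed both orange covers of the grey power box shut, first the left and then the right. Each stopped firmly at shut height (fingertips about 69 mm above the bench) at about 20 N. I then gripped the sander guard's black bar, lifted it along its arc, and handed the job in at about 16 s while still holding it.

**Covers:** the side and top images show both lying flat at their catches. I did not measure their angles separately.

**Guard angle:** estimates disagree by a few degrees, but all fall within 45 to 55:
- The guard's edge in the side picture gives 49.5°; the same method read 1.3° on the closed guard, so about 48°.
- The arm's travel gives 47° to 51°, depending on the formula.

**Hold:** the pose and grip stayed steady for over a second before hand-in, with about 3 N on the wrist.

**Everything else:** the bystanders and the red and green look-alike boxes look unmoved in the final top image.

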